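Load the preparative column into its bench cradle

TASK

Get the thick steel chromatography column ready for servicing: roll it by its side along the bench, up the ramp and into the V of the dark steel cradle, push it endways along the V until its collar is hard against the slotted stop plate, then swing the keeper arm fully across behind that collar to lock it in. Do it all by gentle pushing: the column must never be gripped or lifted, and everything else on the bench stays where it stands.

Things in the scene. Friction and masses are not known exactly. Their poses are not given: they have to be found in the camera images.
- column: the thick loose steel column (0.4 to 0.85 kg) lying on the bench in front of the cradle. Origin at its middle, on its axis; y runs along it however it has rolled. Tube 26 mm thick between two round collars, 40 mm diameter, 24 mm wide; 150 mm over the collars, and a 12 mm thick fitting sticks out 16 mm more at each end. It rolls on its collars (axis 20 mm up); it rolls only at right angles to its length, coasts little, and is smooth (friction 0.35)
- cradle: fixed dark steel cradle, 277 mm long. Origin on the bench under the bottom of the V; y runs along the V, x across it, away from the robot. In mm across x: ramp from the bench at -64 up to the lip at -16; V falling at 30 degrees to its bottom, 1.5 high, at 0, rising at 30 degrees to 25; block 24 high from 24 to 56. V and ramp run from y = -165 (open end) to the stop plate at y = +100
- cradle_lip (a point): fixed point on the top edge between ramp and V, 11 mm above the bench, x = -16 mm, y = 0 in the cradle's frame. On the lip the column's axis is 31 mm above the bench
- stop_plate (a point): middle of the top of the stop plate's inner face, 42 mm above the bench, y = +100 mm in the cradle's frame. The plate is 12 mm thick and 60 mm wide, with an 18 mm wide slot, open at the top, that takes the column's end fitting. So the column must enter the V at least 20 mm short of the plate, then slide along
- cradle_seat (a point): fixed point where the column's middle lies once it is seated in the V with its collar against the stop plate: 24.6 mm above the bench, x = 0, y = +25 mm in the cradle's frame; axes as the cradle's
- keeper_pivot (a point): vertical pivot of the keeper, on the cradle's rear block: x = 37, y = 60 mm in the cradle's frame; the point is 48 mm above the bench. The flat steel arm is 16 mm wide, reaches 50 mm out from it, 40 to 48 mm above the bench: just over the seated column's tube, but lower than its collars' tops (45 mm), so it crosses only behind the collar of a column pushed home
- keeper_pin (a point): centre of the top of the black upright finger pin on the keeper arm, 13 mm thick, 30 mm tall (48 to 78 mm above the bench), 42 mm from the pivot. Push the pin sideways to swing the arm
- keeper (a joint): angle of the keeper, rad: 0 = fully across the V, arm along the cradle's -x, at its end stop; 1.57 = open, arm along the cradle's -y over the rear block; at most 1.9. It stays where left; about 1.5 N at the pin moves it. It closes clockwise seen from above: the pin goes first towards the cradle's -x, then its +y
- beaker_small: the small glass beaker, 46 mm across, 57 mm tall, standing at the left; origin at its underside; to be left alone
- vial_a: a vial, 12 mm across, 32 mm tall, standing at the left of the column; origin at its underside; to be left alone
- vial_b: a second vial like it, next to the first; origin at its underside; to be left alone
- beaker_large: the larger glass beaker, 54 mm across, 69 mm tall, behind the cradle; origin at its underside; to be left alone
- wash_bottle: the white squeeze wash bottle with a bent spout, 194 mm tall, behind the cradle; origin at its underside; to be left alone
- marker: a marker pen, 135 mm long, 17 mm thick, lying at the right front; origin at its underside; to be left alone
- spanner: the thin double-ended spanner, 124 mm long, 4 mm thick, lying to the right of the column; origin at its underside; to be left alone
- small_column: a slim analytical column, 178 mm long, 12 mm thick, lying on the bench to the right (not the one to load); origin at its underside; to be left alone

How it is judged:
By the outcome, as a careful person would: the job done as asked, in the order asked, and still so for the second after the job is handed in, with the robot touching nothing.
It also fails if it takes over 70 s, if anything falls off the work surface, if the arm or the gripper's body presses on something with over 40 N, if the wrist force passes 120 N, or if a joint passes its speed limit or range.

ROBOT

A 7-joint arm with a two-finger parallel gripper is mounted at the origin on a cart in front of the work surface, level with it; the furniture and walls round the work are solid. World frame = base frame: x ahead of the robot, y to its left, z up, the work surface at z = 0. Lengths are in m, angles in rad, forces in N, time in s.
With the tool pointing down it reaches from about 0.4 to 0.9 m from the base axis. Payload 5.5 kg.
Tool frame: the origin (TCP) lies midway between the tips of the shut fingers; the grasp point (between the pads) lies 19 mm behind it (manip.grip_depth is the distance from the TCP to the grasp point, in m); z points along the fingers, y is the line along which they close (so a half turn about z gives the same grasp; the last joint's range is limited). The gripper opens to 92 mm and grips with 3 to 60 N. Pads are 19 mm wide; open, the fingers measure 130 mm over their backs; the gripper's body (75 mm by 190 mm) begins 47 mm behind the grasp point.
Start: joints at [1.593, 0.501, -0.427, 1.55, 0.221, 1.138, -0.21], TCP at [0.155, -0.631, 0.227] pointing down, gripper open.
Joint ranges: [-2.88, 2.88], [-0.31, 2.03], [-1.54, 1.56], [0.2, 2.42], [-1.41, 4.55], [0.19, 2.02], [-2.57, 2.57]. Speed limits (rad/s): [2.57, 2.57, 3.14, 3.14, 3.14, 3.14, 3.14].

INTERFACE

Orientations are given as a unit quaternion [x, y, z, w].
In Python, from bench import manip, effector, viewer gives the robot as it stands. Calls block until the motion is done:
- manip.move_pose(position, orientation): joint-space move of the TCP to a pose.
- manip.servo_line(position, ori=None, vel=0.15): straight line of the TCP; ori=None keeps the orientation; vel is the mean speed in m/s.
- manip.movej(angles): joint-space move.
- effector.open_jaws() and effector.close(f_grip=None): open the fingers fully, or close them until they stop; f_grip is the grip in N (None keeps the last).
- manip.sleep(seconds).
- manip.solve_ik(position, orientation): joint angles nearest the present ones, or None.
- viewer.get_image(name): name is "scene" or "side" or "wrist"; returns the picture (480x640x3 uint8, red, green, blue); there is no depth.
- viewer.get_calibration(name): a dict with "vfov" (degrees; the focal length in pixels is half the picture's height over the tangent of half this angle, whatever the lens; pixels are square), "cx", "cy" (the principal point, pixels), "eye" and "attitude" of the camera in the world. Camera axes: x right, y down, z forward; pixel columns grow to the right and rows downward; lengths in m; the calibration is good to about 2 mm. The wrist camera is an equidistant fisheye: a pixel r from the principal point sees the ray r / f radians off the axis. A picture is of the moment at which its call begins: read the wrist's pose just before it. get_calibration takes no time and is no camera call; for the wrist camera it gives the pose at the moment of the call.
A pose or a line that the arm cannot do raises manip.PlanningError and nothing moves.
- manip.hand_in(): hands the job in; it is judged then, once.
Readings, each from a call of its own:
- manip.current_clock(): time.
- manip.current_q(): joint angles.
- manip.current_joint_velocities(): joint speeds.
- manip.current_tau(): joint torques, N m.
- manip.current_tool_pos(): TCP position.
- manip.current_tcp_rot(): TCP orientation.
- manip.current_force(): force on the tool from outside, world axes, zero at the start.
- manip.current_wrist_torque(): the same for the moment, N m.
- manip.current_finger_gap(): finger opening in m.
- manip.current_gripper_force(): force on a finger pad.
Only numpy, scipy, OpenCV 4.12 (cv2) and the standard library are available. Lean on these libraries where they do the work, as an engineer would, in place of code of your own. Each camera call takes 0.05 s, during which the arm holds its last target. There are 200 camera calls.

## Working session

There is one attempt and no reset: what is moved stays moved. The work goes in short steps, each a Python script; the robot and the scene stay as the last script left them, time stands still between calls to the robot, and variables do not carry over. Pictures are saved under pics/ and viewed, at most 10 in all, crops included, and the job is handed in when it is done.

```bash
ls; mkdir -p pics; python3 - <<'E'
from bench import manip, effector, viewer
import cv2
for n in ("scene","side"):
    im=viewer.get_image(n); cv2.imwrite(f"pics/{n}0.png",im[:,:,::-1]); print(n,viewer.get_calibration(n))
print(viewer.get_calibration("wrist"),manip.current_clock(),manip.current_tcp_rot())
E
```

```text
pics
scene {'vfov': 42.39886377257883, 'cx': 317.2616321685316, 'cy': 248.75126622793766, 'eye': array([ 0.18159501, -0.85813307,  1.29178692]), 'attitude': array([ 0.92008444, -0.20925568,  0.06360543, -0.32497851])}
side {'vfov': 43.248470162951214, 'cx': 327.11515278302704, 'cy': 243.68654712400513, 'eye': array([ 0.30354193, -1.04948896,  1.02737701]), 'attitude': array([ 0.90336607, -0.11393552,  0.04827624, -0.41063104])}
{'vfov': 65.70646984690485, 'cx': 322.9354651274515, 'cy': 235.76515752409787, 'eye': array([ 0.22376427, -0.61389788,  0.3826923 ]), 'attitude': array([ 0.78015722, -0.61126681, -0.08316918,  0.10387729])} 0.1 [ 9.92758585e-01  1.20123230e-01 -8.25166360e-05 -8.91649686e-04]
```

View pics/scene0.png

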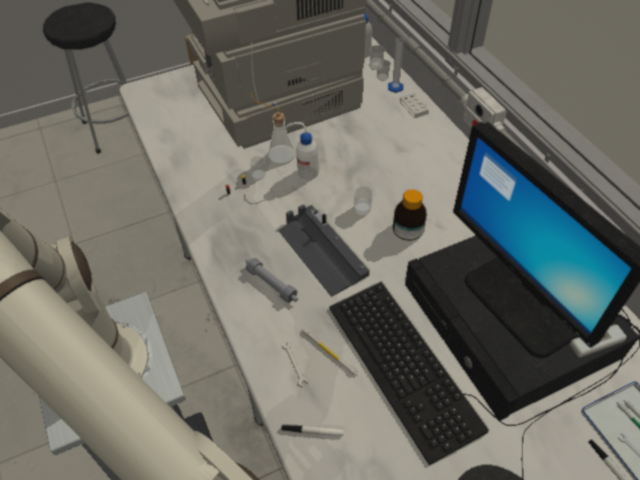

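View pics/side0.png

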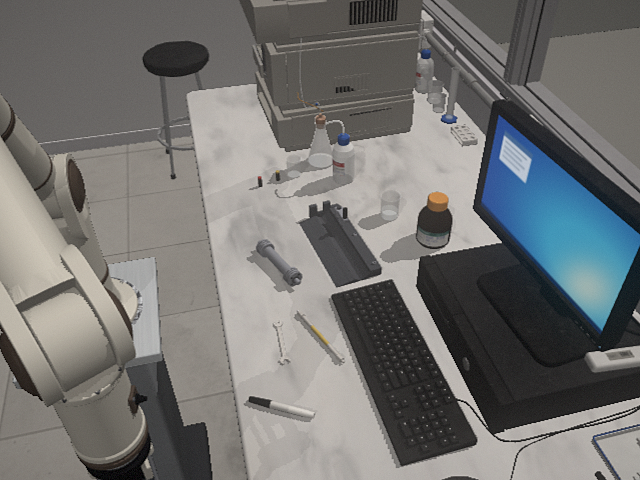

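Scene: column runs (253,265)–(292,297), cradle (285,215)–(360,280) with the stop plate at its upper-left end; side: column (263,245)–(292,278), stop plate near (318,210), keeper pin about (345,212). I'll convert these to rough positions and take a wrist view.

```bash
cat > h.py <<'E'
from bench import manip, effector, viewer
import cv2, numpy as np
from scipy.spatial.transform import Rotation as R
def ray(name,uv,cal=None):
    c=cal or viewer.get_calibration(name); f=240/np.tan(np.radians(c["vfov"]/2))
    x,y=(uv[0]-c["cx"])/f,(uv[1]-c["cy"])/f
    if name=="wrist":
        r=np.hypot(x,y); s=np.sin(r)/max(r,1e-9); d=np.array([x*s,y*s,np.cos(r)])
    else: d=np.array([x,y,1.])
    return c["eye"],R.from_quat(c["attitude"]).apply(d/np.linalg.norm(d))
def onz(name,uv,z,cal=None):
    e,d=ray(name,uv,cal); return e+d*(z-e[2])/d[2]
def proj(name,p,cal=None):
    c=cal or viewer.get_calibration(name); f=240/np.tan(np.radians(c["vfov"]/2))
    q=R.from_quat(c["attitude"]).inv().apply(np.asarray(p)-c["eye"])
    if name=="wrist":
        r=np.hypot(q[0],q[1]); k=np.arctan2(r,q[2])/max(r,1e-9)
    else: k=1/q[2]
    return np.array([c["cx"]+f*k*q[0],c["cy"]+f*k*q[1]])
def quat(yaw):  # tool down; tool y axis along world angle yaw
    y=np.array([np.cos(yaw),np.sin(yaw),0]); z=np.array([0,0,-1.]); return R.from_matrix(np.c_[np.cross(y,z),y,z]).as_quat()
E
python3 - <<'E'
from h import *
for n,L in {"scene":dict(colL=(253,265,.02),colR=(292,297,.02),lipnear=(281,241,0),nearR=(333,293,0),farR=(367,270,.024),pin=(323,216,.07),stopL=(290,212,.042),stopR=(310,208,.042)),"side":dict(colL=(263,245,.02),colR=(294,279,.02),pin=(345,209,.075))}.items():
    for k,(u,v,z) in L.items(): print(n,k,onz(n,(u,v),z).round(3))
c=viewer.get_calibration("wrist"); Rt=R.from_quat(manip.current_tcp_rot())
print("cam in tool",Rt.inv().apply(c["eye"]-manip.current_tool_pos()).round(3), (Rt.inv()*R.from_quat(c["attitude"])).as_matrix().round(2))
for s in (0,1):
  img=cv2.imread(f"pics/{['scene','side'][s]}0.png"); x,y=[(225,190),(235,185)][s]
  cr=cv2.resize(img[y:y+115,x:x+155],None,fx=5,fy=5,interpolation=cv2.INTER_CUBIC); cv2.imwrite(f"pics/crop{s}.png",cr)
E
```

```text
scene colL [0.422 0.097 0.02 ]
scene colR [ 0.472 -0.038  0.02 ]
scene lipnear [0.524 0.155 0.   ]
scene nearR [ 0.575 -0.06   0.   ]
scene farR [ 0.677 -0.049  0.024]
scene pin [0.638 0.13  0.07 ]
scene stopL [0.575 0.205 0.042]
scene stopR [0.63  0.194 0.042]
side colL [0.422 0.105 0.02 ]
side colR [ 0.473 -0.034  0.02 ]
side pin [0.643 0.127 0.075]
cam in tool [ 0.071 -0.    -0.157] [[ 0.   -0.96 -0.26]
 [ 1.    0.   -0.  ]
 [ 0.   -0.26  0.96]]
```

View pics/crop0.png

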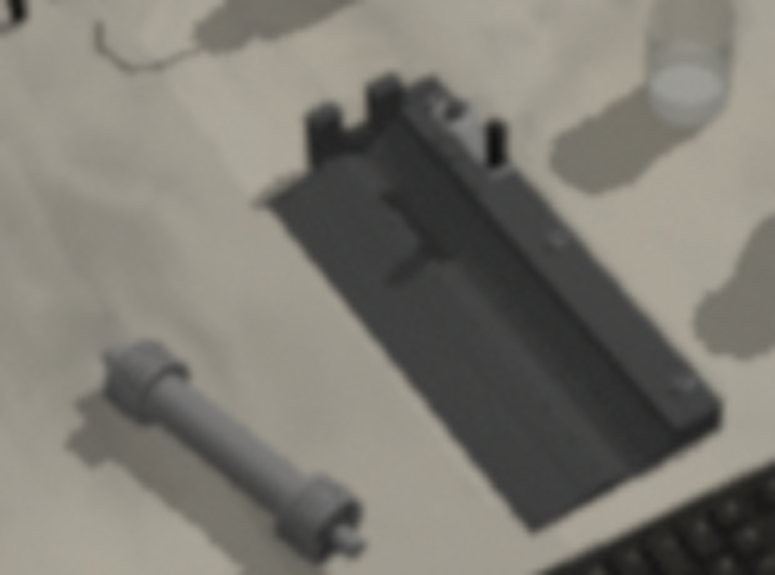

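Crop: cradle front-bottom edge runs crop (268,203)→(535,530), stop plate prongs at (325,130)/(385,95), open keeper with pin at (495,143), column collars (147,380)/(320,520). Now the wrist view from above.

```bash
python3 - <<'E'
from h import *
a=onz("scene",(278.6,230.6),0);b=onz("scene",(332,296),0);print(a,b,np.degrees(np.arctan2(*(a-b)[1::-1])))
print("bottle base",onz("scene",(308,175),0),"dark",onz("scene",(410,235),0),"beakL",onz("scene",(362,213),0))
manip.move_pose([0.53,0.06,0.30],quat(np.radians(-76)))
c=viewer.get_calibration("wrist"); im=viewer.get_image("wrist"); cv2.imwrite("pics/w1.png",im[:,:,::-1])
import pickle; pickle.dump(c,open("w1.pkl","wb")); print(c, manip.current_clock(), manip.current_force())
E
```

```text
[0.53226641 0.19169759 0.        ] [ 0.56865607 -0.06685826  0.        ] 98.01130166469352
bottle base [0.69483891 0.35204376 0.        ] dark [0.8466277  0.01979777 0.        ] beakL [0.76741986 0.14811816 0.        ]
{'vfov': 65.70646984690485, 'cx': 322.9354651274515, 'cy': 235.76515752409787, 'eye': array([0.59913578, 0.07613829, 0.4566505 ]), 'attitude': array([ 0.78060705, -0.61064476, -0.0824796 ,  0.10470299])} 2.9333 [-0.96124681 -0.19001305 -0.07768864]
```

View pics/w1.png

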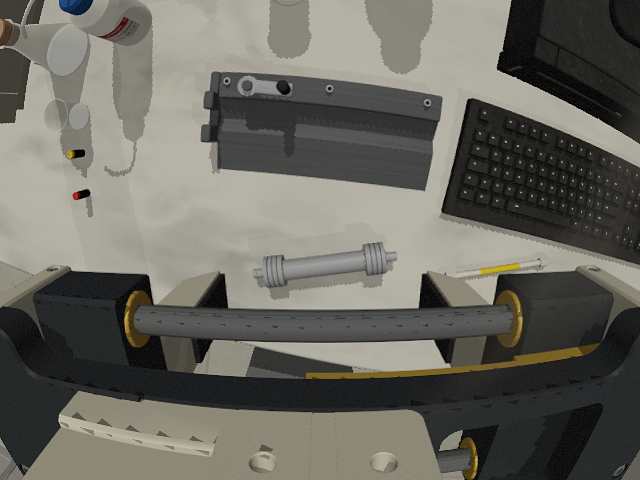

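Wrist view: ramp foot corners (220,169) and (424,190); block rear-right corner (442,99); pivot (246,87), pin top (284,88); column collars centred (273,271) and (376,259). Fit the poses from these.

```bash
python3 - <<'E'
from h import *
import pickle
c=pickle.load(open("w1.pkl","rb")); W=lambda u,v,z:onz("wrist",(u,v),z,c)
P=[((220,169),(-64,100),0),((424,190),(-64,-165),0),((442,99),(56,-165),.024),((437,121),(24,-165),.024),((246,87),(37,60),.048)]
w=np.array([W(*p,z)[:2] for p,_,z in P]); m=np.array([q for _,q,_ in P])/1000
wc,mc=w.mean(0),m.mean(0); H=(m-mc).T@(w-wc); th=np.arctan2(H[0,1]-H[1,0],H[0,0]+H[1,1])
Rm=np.array([[np.cos(th),-np.sin(th)],[np.sin(th),np.cos(th)]]); o=wc-Rm@mc
print("cradle",o,np.degrees(th)); print(((m@Rm.T+o-w)*1000).round(1))
C=lambda p:(Rm.T@(p[:2]-o)*1000).round(1)
print("pin",C(W(284,88,.078)),"pivot",C(W(246,87,.048)))
l,r=W(273,271,.02),W(376,259,.02)
print(l,r,np.linalg.norm(l-r),"col",(l+r)/2,C((l+r)/2),"yaw in cradle",np.degrees(np.arctan2(*(l-r)[1::-1]))-90-np.degrees(th))
print("vials",C(W(82,196,0)),C(W(78,157,0)),"beak",C(W(55,120,0)),"pen/small col",C(W(456,274,0.006)))
for n in("scene","side"):
  print(n,[proj(n,[*(o+Rm@np.array(q)),z]).round(0) for q,z in (((-.064,.1),0),((-.064,-.165),0),((.056,-.165),.024),((.037,.018),.078))])
E
```

```text
cradle [0.60604645 0.10750173] 7.970299789831739
[[-2.2  4.5]
 [-1.4 -1.2]
 [ 3.7  0.2]
 [-0.4 -3.5]
 [ 0.3  0.1]]
pin [34.6 14.3] pivot [36.7 60. ]
[0.42299118 0.09782786 0.02      ] [ 0.46969722 -0.02386133  0.02      ] 0.13034459146958513 col [0.4463442  0.03698327 0.02      ] [-167.9  -47.7] yaw in cradle 13.027212486693347
vials [-112.6  310.2] [-56.  317.2] beak [ -1.6 365.7] pen/small col [-168.8 -227.9]
scene [array([277., 230.]), array([331., 296.]), array([369., 269.]), array([323., 214.])]
side [array([297., 222.]), array([335., 287.]), array([381., 266.]), array([344., 207.])]
```

```bash
cat >> h.py <<'E'
TH=np.radians(7.97); O=np.array([0.6060,0.1075]); RM=np.array([[np.cos(TH),-np.sin(TH)],[np.sin(TH),np.cos(TH)]])
def wp(x,y,z): return [*(O+RM@np.array([x,y])/1000),z/1000]   # cradle mm -> world m
def cq(deg=0): return quat(TH-np.pi/2+np.radians(deg))         # tool y along cradle -y, turned deg
def go(x,y,z,deg=0,vel=.06):
    manip.servo_line(wp(x,y,z),cq(deg),vel)
    p=manip.current_tool_pos(); q=RM.T@(np.array(p[:2])-O)*1000
    print("at",q.round(1),round(p[2]*1e3,1),"F",(RM.T@manip.current_force()[:2]).round(1),round(manip.current_force()[2],1),"t",round(manip.current_clock(),1),flush=True)
def snap(f):
    import pickle
    c=viewer.get_calibration("wrist"); im=viewer.get_image("wrist"); cv2.imwrite(f"pics/{f}.png",im[:,:,::-1]); pickle.dump(c,open(f+".pkl","wb"))
E
python3 - <<'E'
from h import *
n=lambda d:(-168-d*np.cos(np.radians(13)),-48-d*np.sin(np.radians(13)))
x,y=n(41)
manip.move_pose(wp(x,y,80),cq(13)); go(x,y,11,13,.12)
x,y=n(31); go(x,y,11,13,.06)
go(-150,-44,11,5,.05); go(-132,-42,11,0,.05); go(-115,-42,11,0,.05)
snap("w2")
E
```

```text
at [-207.   -56.9] 11.5 F [-0.2  0.4] -0.3 t 4.7
at [-197.   -54.9] 11.5 F [0.  0.2] 0.1 t 5.0
at [-150.5  -44.1] 10.9 F [-0.1  0.2] -0.8 t 6.1
at [-131.9  -42. ] 11.0 F [-0.3  0.3] -0.0 t 6.6
at [-114.8  -42. ] 10.9 F [-0.   0.2] 0.1 t 7.1
```

View pics/w2.png

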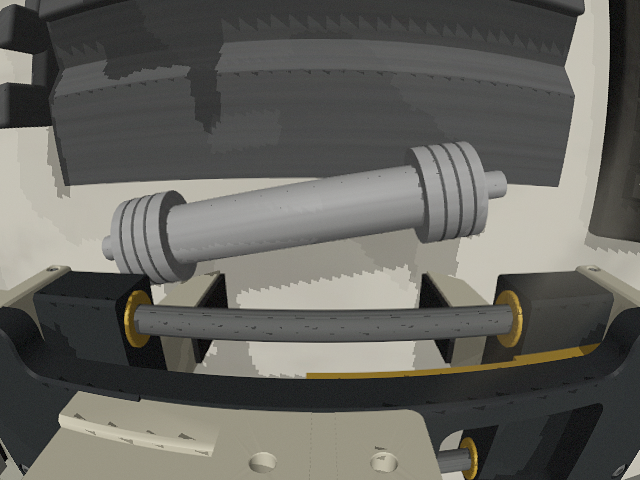

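The column rolled a little ahead and still is yawed: collars centred about (150,236) and (447,190), right collar near the ramp foot.

```bash
cat >> h.py <<'E'
def col(f,l,r,z=.02):
    import pickle
    c=pickle.load(open(f+".pkl","rb")); a,b=[RM.T@(onz("wrist",p,z,c)[:2]-O)*1000 for p in (l,r)]
    print("L",a.round(1),"R",b.round(1),"len",np.linalg.norm(a-b).round(1),"mid",((a+b)/2).round(1),"yaw",np.degrees(np.arctan2(*(a-b)[::-1])-np.pi/2).round(1))
E
python3 - <<'E'
from h import *
col("w2",(150,236),(447,190)); col("w2",(107,246),(500,184))
E
```

```text
L [-84.4  35.3] R [-64.5 -93.3] len 130.1 mid [-74.5 -29. ] yaw 8.8
L [-89.3  59.9] R [ -61.1 -118.2] len 180.3 mid [-75.2 -29.1] yaw 9.0
```

```bash
python3 - <<'E'
from h import *
go(-121,-42,11); go(-121,-18,11,vel=.1); go(-98,-18,11,vel=.05); go(-74,-18,15,vel=.04); go(-56,-18,19,vel=.04)
snap("w3")
E
```

```text
at [-121.8  -42. ] 10.9 F [1.2 0.3] -0.5 t 7.4
at [-120.9  -17.5] 11.1 F [0.4 0.3] -0.7 t 7.8
at [-97.8 -18.1] 10.9 F [-0.5 -0.6] -0.9 t 8.4
at [-73.8 -18. ] 15.0 F [-3.8  0.3] 2.8 t 9.2
at [-55.8 -18.1] 19.0 F [-2.4 -0.3] 1.2 t 9.8
```

View pics/w3.png

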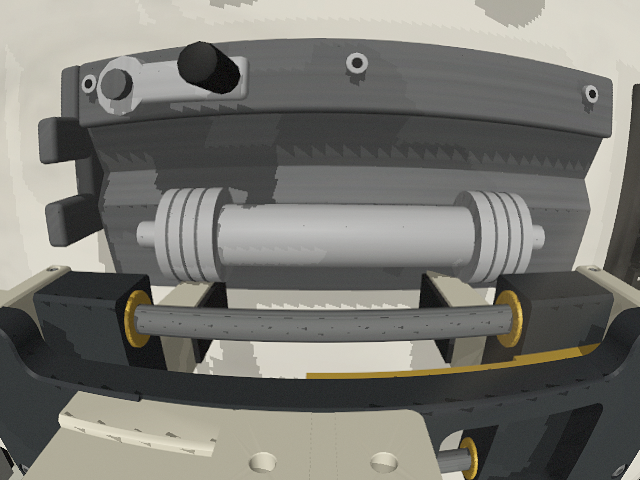

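The column is now parallel on the ramp, collars at (195,235) and (500,235), clear of the stop prongs. Push over the lip.

```bash
python3 - <<'E'
from h import *
col("w3",(195,235),(500,235),.029)
go(-46,-18,21,vel=.03); go(-38,-18,22,vel=.03); manip.sleep(.5)
go(-44,-18,40); go(-44,-18,110,vel=.2)
snap("w4")
E
```

```text
L [-24.7  36.7] R [-24.7 -96.4] len 133.1 mid [-24.7 -29.8] yaw 0.0
at [-50. -18.] 21.0 F [-15.   -0.2] 14.6 t 10.3
at [-36.5 -17.1] 22.5 F [0.4 2.5] 0.9 t 10.7
at [-43.8 -18.7] 40.5 F [0.4 0.1] 0.3 t 11.7
at [-43.9 -18.4] 110.2 F [-0.1 -0.9] -0.5 t 12.2
```

View pics/w4.png

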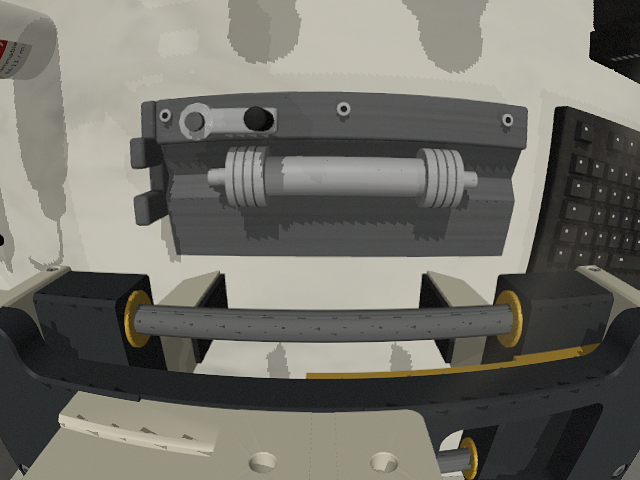

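Column lies in the V, collars (247,178) and (440,178). Now push endways with shut fingers.

```bash
python3 - <<'E'
from h import *
col("w4",(247,178),(440,178),.0246)
effector.close(10); print("gap",manip.current_finger_gap())
go(0,-152,70,vel=.2); go(0,-152,19,vel=.12)
y=-146
go(0,y,19,vel=.05)
while y<-78:
    y+=5 if y<-98 else 2
    go(0,y,19,vel=.04)
    f=-(RM.T@manip.current_force()[:2])[1]
    if f>9 and y>-100: break
manip.sleep(.3); snap("w5")
E
```

```text
L [ 0.5 32.2] R [  1.3 -97.3] len 129.5 mid [  0.9 -32.6] yaw 0.3
gap 0.0004887934712665058
at [-1.000e-01 -1.501e+02] 70.4 F [0.4 0.5] 0.3 t 14.6
at [  -0.2 -151.4] 18.6 F [0.3 0.1] -0.2 t 15.2
at [   0.6 -145.1] 19.9 F [-1.1 -0.3] -0.2 t 15.4
at [ 1.000e-01 -1.405e+02] 19.2 F [ 0.1 -0.4] -0.1 t 15.7
at [   0.  -136.3] 19.1 F [-0.6 -1.4] 1.5 t 16.0
at [ 1.000e-01 -1.309e+02] 19.1 F [-0.1 -2.2] 1.7 t 16.2
at [ 1.000e-01 -1.255e+02] 19.2 F [-0.6 -2.2] 1.4 t 16.5
at [ 1.000e-01 -1.207e+02] 19.1 F [ 0.9 -2. ] 1.8 t 16.8
at [ 1.000e-01 -1.158e+02] 19.1 F [ 0.5 -3.2] 2.5 t 17.1
at [ 1.000e-01 -1.108e+02] 19.1 F [ 1.2 -2.8] 2.4 t 17.3
at [ 1.000e-01 -1.058e+02] 19.1 F [ 0.4 -2.4] 1.6 t 17.6
at [   0.  -100.8] 19.0 F [ 0.8 -3.1] 3.6 t 17.9
at [ -0.  -95.8] 19.0 F [ 0.1 -3.2] 3.1 t 18.2
at [ -0.  -94.2] 19.0 F [-0.2 -4.1] 3.5 t 18.4
at [ -0.  -92.1] 19.0 F [ 0.2 -4.7] 3.2 t 18.7
at [  0.  -89.9] 19.0 F [-0.4 -5.3] 2.7 t 18.9
at [  0.  -87.9] 19.0 F [-0.2 -3.2] 3.4 t 19.2
at [ -0.  -85.8] 19.0 F [ 0.5 -4.7] 2.2 t 19.4
at [  0.  -83.8] 19.0 F [ 0.7 -3.8] 3.5 t 19.7
at [  0.  -81.8] 19.0 F [ 0.2 -4.2] 3.3 t 19.9
at [  0.  -80.5] 19.0 F [ 1.  -4.8] 3.0 t 20.2
at [  0.  -80.2] 18.9 F [ 0.1 -7.9] 4.4 t 20.4
```

View pics/w5.png

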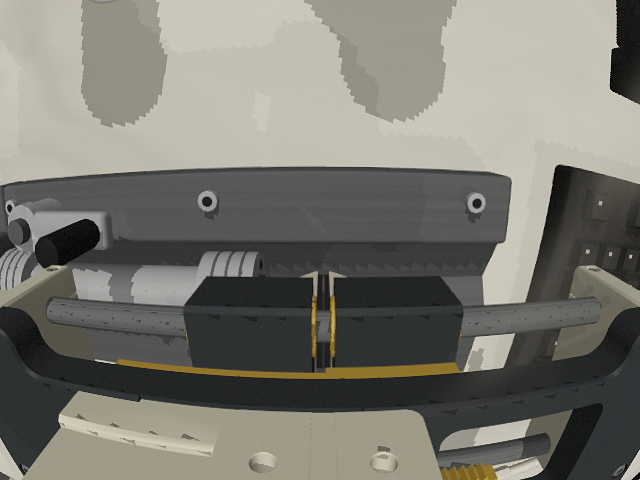

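Stalled at y≈-80 with rising force: collar against the plate (right collar at (232,262)). Confirm with a firmer push, then swing the keeper.

```bash
cat >> h.py <<'E'
def kp(a,g,s=0):
    t=np.array([-np.sin(a),np.cos(a)]); p=np.array([37,60])+42*np.array([-np.cos(a),-np.sin(a)])-t*(16+g)
    return p[0],p[1],np.degrees(a)-90+s
E
python3 - <<'E'
from h import *
go(0,-76,19,vel=.03); go(0,-74.5,19,vel=.03)
go(0,-92,19,vel=.1); go(0,-95,115,vel=.2)
for s in (0,180):
    print(s,[None if (q:=manip.solve_ik(wp(*kp(np.radians(d),0,s)[:2],56),cq(kp(np.radians(d),0,s)[2]))) is None else round(q[6],2) for d in (90,60,30,0,-5)])
E
```

```text
at [  0. -80.] 18.9 F [-0.1 -9.6] 5.4 t 21.0
at [  0.  -79.8] 18.9 F [ -0.  -13.3] 5.0 t 21.3
at [ -0.6 -91. ] 18.4 F [-0.  -0.2] -0.7 t 21.6
at [ -0.6 -94.8] 114.3 F [ 0.1 -0.9] -0.4 t 22.2
0 [np.float64(-2.22), np.float64(-2.47), np.float64(-2.42), np.float64(-2.52), np.float64(-2.5)]
180 [np.float64(0.73), np.float64(0.18), np.float64(-0.36), np.float64(-0.9), np.float64(-0.98)]
```

```bash
python3 - <<'E'
from h import *
g=lambda a,gp,z,v=.05:(lambda x,y,d: go(x,y,z,d,v))(*kp(np.radians(a),gp,180))
x,y,d=kp(np.radians(90),9,180)
go(0,-95,160,vel=.2)
manip.move_pose(wp(x,y,160),cq(d)); g(90,9,56,.1)
for a in (90,80,70,60,50,40,30,20,10): g(a,0,56,.04)
for a in range(6,-26,-3):
    g(a,0,56,.03)
    if np.hypot(*manip.current_force()[:2])>8: break
manip.sleep(.2); print(manip.current_force())
a=np.radians(a)
g(0,15,56); g(0,20,150,.2)
cs=[onz(n,(0,0),0) for n in ()]
for n in("scene","side"):
    im=viewer.get_image(n); cv2.imwrite(f"pics/{n}1.png",im[:,:,::-1])
go(-130,0,180,180,vel=.25); snap("w6")
E
```

```text
at [ -0.1 -94.9] 159.6 F [-0.5  0.5] -0.7 t 22.6
at [62.5 18.3] 56.9 F [-0.5 -0.1] 1.1 t 26.2
at [52.8 17.9] 56.3 F [0.5 0.9] 0.3 t 26.6
at [45.4 15.7] 56.1 F [-0.   0.2] 0.2 t 26.9
at [37.7 15. ] 56.0 F [0.7 0.1] -0.4 t 27.3
at [29.9 15.6] 56.0 F [-0.6  1.1] 0.4 t 27.6
at [22.3 17.5] 56.0 F [ 0.2 -0.4] 0.3 t 28.0
at [15.2 20.7] 56.0 F [-0.6  0.4] -1.1 t 28.3
at [ 8.6 25.1] 56.0 F [-0.3 -0.8] -0.3 t 28.7
at [ 2.9 30.6] 55.9 F [ 0.1 -0.7] -0.1 t 29.0
at [-1.6 36.9] 55.9 F [0.2 0.1] 0.1 t 29.4
at [-3.1 39.7] 55.9 F [-0.  -0.6] -0.4 t 29.6
at [-4.  41.4] 55.9 F [ 0.2 -1.1] -1.0 t 29.9
at [-4.6 41.8] 55.9 F [ 1.4 -5.2] 1.1 t 30.1
at [-5.2 42.2] 55.8 F [ 0.7 -8.2] 1.9 t 30.4
[ 1.0042575  -8.4784326   2.41970742]
at [-5.2 29.8] 56.0 F [ 0.3 -0.3] -0.3 t 31.1
at [-5.4 23.8] 149.4 F [0.3 0. ] 0.4 t 31.7
at [-129.9    0. ] 179.9 F [0.1 0.3] 0.3 t 33.5
```

View pics/w6.png

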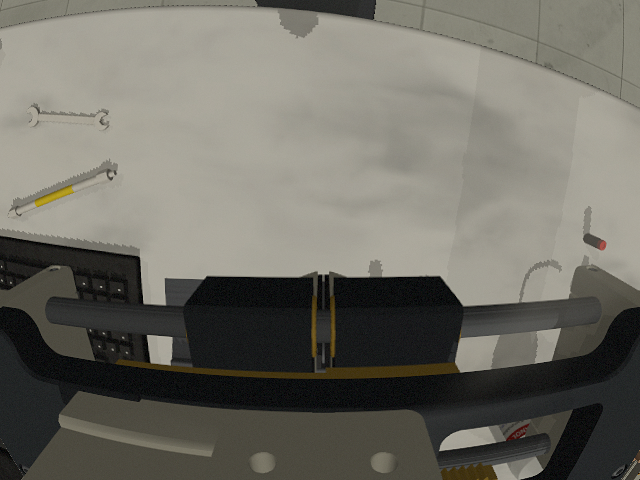

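The camera looks the wrong way here (cradle behind the fingers); turn the hand back for a check picture.

```bash
python3 - <<'E'
from h import *
manip.move_pose(wp(-60,20,160),cq(0)); snap("w7"); print(manip.current_clock())
import pickle
c=pickle.load(open("w7.pkl","rb"))
for nm,q,z in (("pivot",(37,60),48),("pin0",(-5,60),78),("collarL outer top",(0,100),44.6),("fitting R end",(0,-66),24.6)): print(nm,proj("wrist",wp(*q,z),c).round(0))
E
```

```text
35.5
pivot [268. 100.]
pin0 [262. 160.]
collarL outer top [216. 152.]
fitting R end [431. 152.]
```

View pics/w7.png

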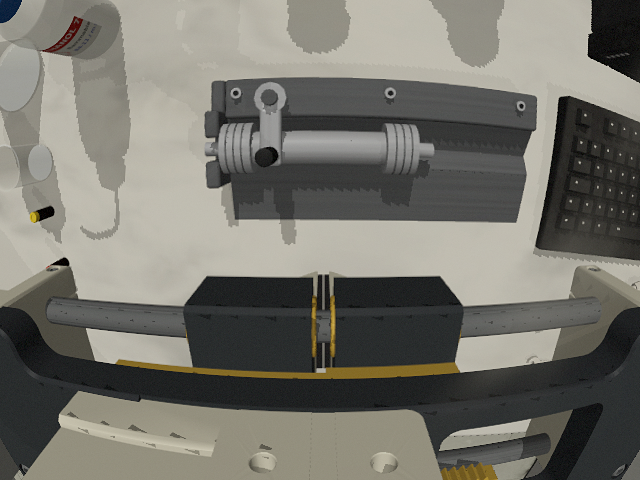

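The picture shows the collar (225,148) hard against the plate, the fitting in the slot, and the keeper across the tube behind the collar with its pin at (264,156), against about (262,160) predicted for fully closed. The pin stalled at 5–8 N, which fits the end stop.

```bash
python3 - <<'E'
from h import *
print(manip.hand_in())
E
```

```text
the job is handed in; nothing more can be done
None
```

The column is in the V with its collar hard against the stop plate, the keeper is closed behind that collar, and the job is handed in at about 35.5 s; the column was only pushed, and I saw nothing else moved, though I made no full before-and-after check of the bench.

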